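# Step the stirrer's click-stop speed dial up four clicks and start it

### The job

Raise the magnetic stirrer's speed setting: with a fingertip, push the orange post of the black click-stop dial clockwise (seen from above) by exactly four clicks from where it stands now, never a click too far, and leave it resting in that fourth click. Then press the green start button fully down and let it spring back. Push gently and leave the beaker, bottle, jar and spatula where they are.

Things in the scene. Friction and masses are not known exactly. Their poses are not given: they have to be found in the camera images.
- dial (a joint): speed dial's angle, rad, growing clockwise seen from above. Rests only in click stops 0.5236 (30 degrees) apart, 0 to 4.712; starts in one of the first four. Moved off a stop it resists, most at a quarter of the way (about 0.1 N m, some 3 N sideways on the post), nothing at half-way, then snaps forward by itself into the next: the felt click. Let go before half-way, it springs back.
- post (a point): centre (half-way up its 26 mm) of the orange round finger post, 12 mm in diameter, that stands upright on the dial 32 mm from the dial's axis and travels round with it. The post stands on the dial's flat top and its top end is 13 mm above this point.
- dial_centre (a point): centre of the flat top of the black dial, an 84 mm disc with an upright axis, 62 mm above the bench; only the orange post stands above it. The white housing's top is 14 mm lower; ten black dots on it, growing in size clockwise, mark the stops. At joint value 0 the post is 135 degrees counter-clockwise from the stirrer's x axis.
- start_top (a point): centre of the top of the round green start button, 28 mm in diameter, pressed straight down against a spring: 6 mm of travel, fully down at about 5 N; it springs back when let go.
- start (a joint): how far the start button is pressed, m: 0 released, 0.006 fully down.
- stirrer: the magnetic stirrer, fixed to the bench: a low white housing 180 mm (x) by 360 mm (y) by 48 mm high, origin at the centre of its underside, its front (-x) roughly towards the robot. The dial's axis is at y = +95 mm, a round plate (116 mm across, top at 58 mm) at y = -105 mm, the start button at x = -55 mm, y = 0.
- beaker_mid (a point): centre of the loose glass beaker (68 mm across, 62 mm tall) that stands on the stirrer's plate; not to be moved.
- bottle_mid (a point): centre of the loose amber bottle (50 mm across, 105 mm tall) behind the stirrer; not to be moved.
- jar_mid (a point): centre of the loose white jar (68 mm across, 75 mm tall) standing beyond the dial's end of the stirrer; not to be moved.
- spatula_grip (a point): middle of the handle of the loose spatula lying on the bench in front of the stirrer; not to be moved.

How it is judged:
By the outcome, as a careful person would: the job done as asked, in the order asked, and still so for the second after the job is handed in, with the robot touching nothing.
It also fails if it takes over 54 s, if anything falls off the work surface, if the arm or the gripper's body presses on something with over 40 N, if the wrist force passes 120 N, or if a joint passes its speed limit or range.

### The arm

A 6-joint arm with a two-finger parallel gripper is mounted at the origin on the work surface. World frame = base frame: x ahead of the robot, y to its left, z up, the work surface at z = 0. Lengths are in m, angles in rad, forces in N, time in s.
With the tool pointing down it reaches from about 0.25 to 0.725 m from the base axis. Payload 4 kg.
Tool frame: the origin (TCP) lies on the front face of the gripper's body, between the roots of the fingers; the fingertips stand 73 mm ahead of it and the grasp point (between the pads) lies arm.tcp_to_grasp ahead of it (arm.tcp_to_grasp is the distance from the TCP to the grasp point, in m); z points along the fingers, y is the line along which they close (so a half turn about z gives the same grasp; the last joint's range is limited). The gripper opens to 85 mm and grips with 20 to 120 N. Pads are 22 mm wide; open, the fingers measure 114 mm over their backs; the gripper's body (76 mm by 85 mm) begins 54 mm behind the grasp point. The pads swing forward as they close: fully open they stand 13 mm farther back than shut.
Start: joints at [1.199, 0.241, 0.005, 1.335, 0, 1.571], TCP at [0.182, 0.466, 0.304] pointing down, gripper open.
Joint ranges: [-2.72, 2.72], [-1.05, 1.87], [-1.09, 1.28], [-1.99, 2.15], [-1.42, 1.44], [-3.14, 3.14]. Speed limits (rad/s): [2.79, 2.79, 3.14, 3.14, 3.14, 3.14].

### API

Orientations are given as a rotation vector (axis times angle).
In Python, from bench import arm gives the robot as it stands. The module is installed in compiled form; this text tells all that it offers.
- The arm moves only by the tool step_arm, never from a script. Its argument "commands" is one flat list of numbers, 7 for each row, row after row: the gripper command: -1 is shut, 1 is fully open, values between are in proportion, then the shift along the tool's x, y, z in units of 0.25 m (1.0 is 0.25 m), then the turn, a rotation vector about the tool's x, y, z in units of pi/2 rad (1.0 is pi/2 rad). A call has 1 to 20 rows; each row is the pose to reach, as a shift and turn from the pose commanded when the call began, along the tool's axes at that moment; what a row does not reach only later rows make up. A row lasts 1/12 s, in which the tool goes at most 41.7 mm and 7.16 degrees, less where a joint would pass 70% of its speed; a pose out of reach is approached as far as the arm can. A call with a number of a shift or a turn outside -1 to 1 is refused whole. A call with a gripper value outside its range is refused whole. The fingers move at their own pace and stop on an object; "newtons" is the grip in N (left out, the last holds). Time passes only in rows, so rows that repeat a pose let the fingers close. It gives the time, the measured TCP pose, the force, the opening and the grip force at its end, in the units of the state.
- arm.state(): the state, without advancing time (a new reading comes with each control period).
- arm.capture(name): name is "side" or "top"; returns a dict with "frame" (400x640x3 uint8, red, green, blue), "z_map" (400x640 float32, m along the optical axis (not along the pixel's ray), 0 where there is no reading), "camera_matrix" (3x3 intrinsics, pixels), "R" (3x3) and "t" (3): a world point X has camera coordinates R X + t. Camera axes: x right, y down, z forward; pixel columns grow to the right and rows downward; lengths in m; the calibration is good to about 2 mm. A picture is of the moment at which its call begins.
- arm.job_done(): hands the job in; it is judged then, once.
The state is a dict: "time": time; "joint_positions": joint angles; "joint_vel": joint speeds; "joint_efforts": joint torques, N m; "ee_pos": TCP position; "tool_rot": TCP orientation; "wrist_force": force on the tool from outside, world axes, zero at the start; "ft_torque": the same for the moment, N m; "finger_gap": opening from 0.0 (shut) to 1.0 (fully open); "grasp_force": force on a finger pad.
Only numpy, scipy, OpenCV 4.12 (cv2) and the standard library are available. Lean on these libraries where they do the work, as an engineer would, in place of code of your own. Each camera call takes 0.05 s, during which the arm holds its last target. There are 200 camera calls.

## Working session

There is one attempt and no reset: what is moved stays moved. The work goes in short steps, Python scripts to look and compute and a tool call to move; the robot and the scene stay as the last step left them, time stands still between calls to the robot, and variables do not carry over. Pictures are saved under pics/ and viewed, at most 10 in all, crops included, and the job is handed in when it is done.

Besides the shell and the picture viewer there is one more tool, called after ">>>" by a JSON object that holds its "name" and its "arguments". step_arm: Moves the arm, as the interface text tells. Shifts and turns lie within -1 to 1; 1 stands for 0.25 m of shift or pi/2 rad of turn. Its arguments: {"type":"object","properties":{"commands":{"type":"array"},"newtons":{"type":"number"}},"required":["commands"]}

```bash
mkdir -p pics; cat > h.py <<'E'
import numpy as np, cv2
from bench import arm
def cap(n,name):
    c=arm.capture(n); np.savez('pics/'+name+'.npz',**c); return c
def w(c,u,v,z=None):
    K=c["camera_matrix"];R=c["R"];t=c["t"]
    d=R.T@np.linalg.solve(K,[u,v,1.]);o=-R.T@t
    s=c["z_map"][int(round(v)),int(round(u))] if z is None else (z-o[2])/d[2]
    return o+s*d
E
python3 - <<'E'
from h import *
for n in("top","side"):
    c=cap(n,n+"0"); cv2.imwrite(f'pics/{n}0.png',c["frame"][:,:,::-1]); print(n,(-c["R"].T@c["t"]).round(3))
s=arm.state();print(s["ee_pos"],s["tool_rot"],s["time"],arm.tcp_to_grasp,s["finger_gap"])
E
```

```text
top [0.464 0.011 1.117]
side [ 0.52  -0.754  0.716]
[0.18149114 0.46542531 0.30309084] [-5.80586039e-01 -3.08710905e+00  2.95557147e-03] 0.1 0.0539 0.9964031433396601
```

View pics/top0.png

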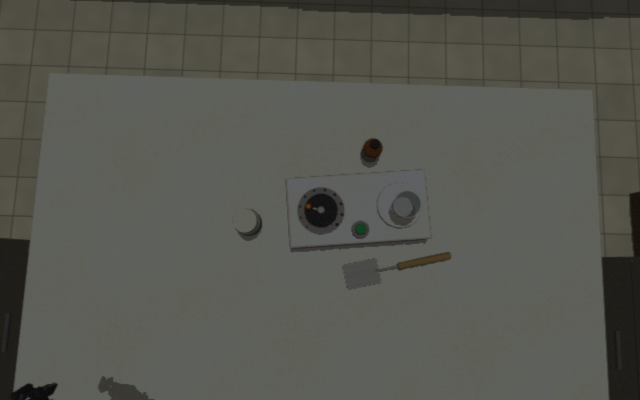

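View pics/side0.png

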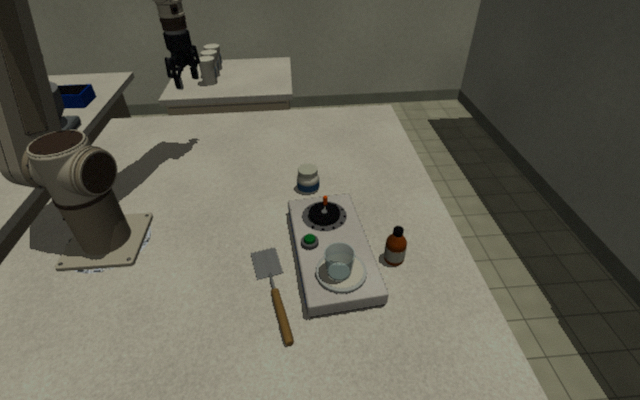

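Top view: dial at about (321,210), orange post about (308,206), start button (360,229), beaker (403,205). Next I'll enlarge the dial.

```bash
python3 - <<'E'
from h import *
a=dict(np.load('pics/top0.npz'));b=dict(np.load('pics/side0.npz'))
f=a["frame"][165:255,280:440,::-1]
f=cv2.convertScaleAbs(f,alpha=2.2);cv2.imwrite('pics/topc.png',cv2.resize(f,None,fx=5,fy=5,interpolation=cv2.INTER_CUBIC))
f=cv2.convertScaleAbs(b["frame"][185:255,280:380,::-1],alpha=1.6);cv2.imwrite('pics/sidec.png',cv2.resize(f,None,fx=8,fy=8,interpolation=cv2.INTER_CUBIC))
h=cv2.cvtColor(a["frame"],cv2.COLOR_RGB2HSV);
def blob(c,lo,hi,r):
    h=cv2.cvtColor(c["frame"],cv2.COLOR_RGB2HSV);m=cv2.inRange(h,lo,hi)
    M=np.zeros_like(m);M[r[0]:r[1],r[2]:r[3]]=m[r[0]:r[1],r[2]:r[3]];v,u=np.nonzero(M);return u.mean(),v.mean(),len(u)
for c,r,rg in((a,(180,240,295,350),(215,245,345,375)),(b,(190,220,305,345),(230,255,295,325))):
    o=blob(c,(3,120,50),(20,255,255),r);g=blob(c,(45,80,30),(85,255,255),rg)
    print(o,w(c,*o[:2]),w(c,*o[:2],.075)); print(g,w(c,*g[:2]))
for u,v in((288,178),(425,170),(430,238),(291,247)): print(w(a,u,v,.048))
E
```

```text
(np.float64(308.0), np.float64(206.0), 21) [0.59101605 0.02601253 0.08768649] [0.59258012 0.02619642 0.075     ]
(np.float64(360.35483870967744), np.float64(228.70967741935485), 93) [ 0.54049885 -0.10457605  0.06981375]
(np.float64(324.6666666666667), np.float64(199.66666666666666), 33) [0.59040438 0.02078423 0.07847708] [0.59078889 0.02500743 0.075     ]
(np.float64(309.3103448275862), np.float64(238.48275862068965), 87) [ 0.54042137 -0.11125651  0.06826524]
[0.66645937 0.07981748 0.048     ]
[ 0.69761822 -0.27070159  0.048     ]
[ 0.52368651 -0.2826027   0.048     ]
[0.49132631 0.06599236 0.048     ]
```

View pics/topc.png

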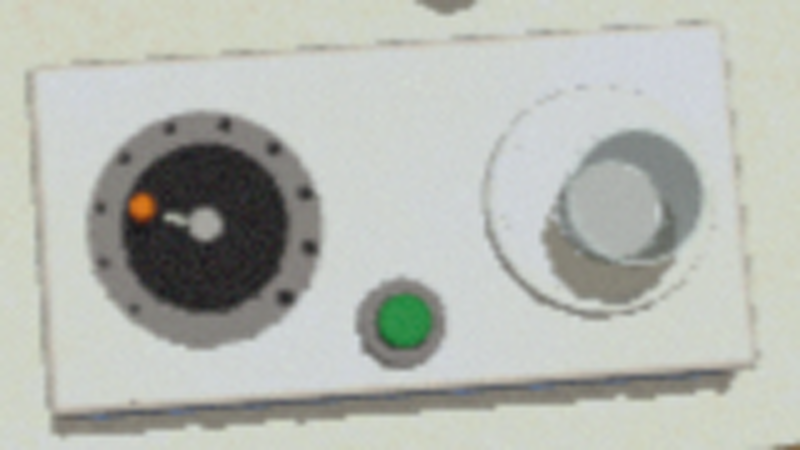

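View pics/sidec.png

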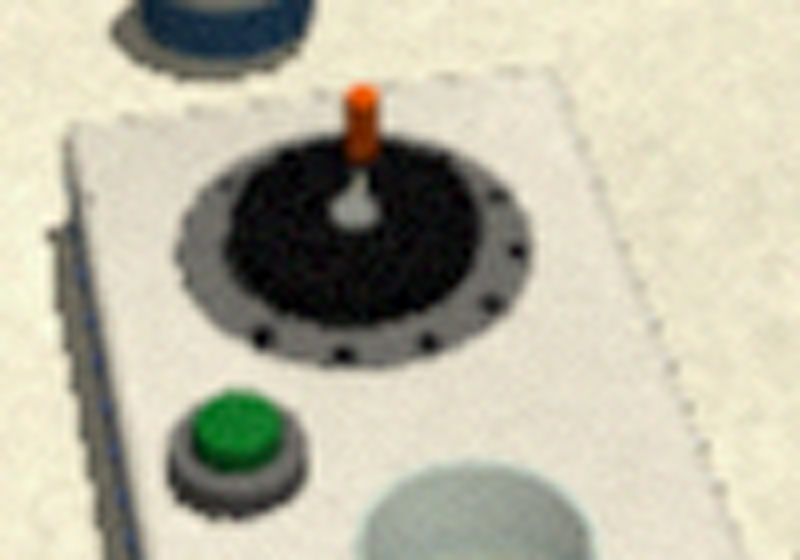

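>>> {"name": "step_arm", "arguments": {"commands": [-1,-0.677,-0.359,0,0,0,0,-1,-0.677,-0.359,0,0,0,0,-1,-0.677,-0.359,0,0,0,0,-1,-0.677,-0.359,0,0,0,0,-1,-0.677,-0.359,0,0,0,0,-1,-0.677,-0.359,0,0,0,0]}}

```text
time: 0.6
ee_pos: [0.3088, 0.3173, 0.3036]
tool_rot: [0.59, 3.085, -0.003]
wrist_force: [-0.3, -0.2, 0.3]
finger_gap: 0.145
grasp_force: 0.0
```

>>> {"name": "step_arm", "arguments": {"commands": [-1,-0.677,-0.359,0,0,0,0,-1,-0.677,-0.359,0,0,0,0,-1,-0.677,-0.359,0,0,0,0,-1,-0.677,-0.359,0,0,0,0,-1,-0.677,-0.359,0,0,0,0,-1,-0.677,-0.359,0,0,0,0]}}

```text
time: 1.1
ee_pos: [0.4341, 0.1728, 0.3034]
tool_rot: [0.589, 3.085, -0.002]
wrist_force: [-1.0, 0.3, -0.4]
finger_gap: -0.0
grasp_force: 0.0
```

>>> {"name": "step_arm", "arguments": {"commands": [-1,-0.677,-0.359,0,0,0,-0.129,-1,-0.677,-0.359,0,0,0,-0.129,-1,-0.677,-0.359,0,0,0,-0.129,-1,-0.677,-0.359,0,0,0,-0.129,-1,-0.677,-0.359,0,0,0,-0.129,-1,-0.677,-0.359,0,0,0,-0.129,-1,-0.677,-0.359,0,0,0,-0.129]}}

```text
time: 1.68
ee_pos: [0.5571, 0.0303, 0.3028]
tool_rot: [-0.268, -3.128, -0.001]
wrist_force: [-0.3, 0.8, 0.1]
finger_gap: 0.003
grasp_force: 0.0
```

```bash
cat >> h.py <<'E'
from scipy.spatial.transform import Rotation as Ro
C=np.array([.586,-.007])
def where():
    s=arm.state();R=Ro.from_rotvec(s["tool_rot"]).as_matrix()
    print("t",round(s["time"],2),"pos",s["ee_pos"].round(4),"yaw_y",np.degrees(np.arctan2(R[1,1],R[0,1])).round(2),"z",R[:,2].round(3),"F",np.round(s["wrist_force"],2),"q6",round(s["joint_positions"][5],2),"gap",round(s["finger_gap"],3))
    e=R[:2,:2].T@(s["ee_pos"][:2]-C); print("finger-C in tool xy mm",(e*1000).round(1))
    return s,R
def post(name,cams=("side","top")):
    for n in cams:
        c=cap(n,name+n);h=cv2.cvtColor(c["frame"],cv2.COLOR_RGB2HSV);m=cv2.inRange(h,(3,120,50),(20,255,255))
        box=(185,225,300,350) if n=="side" else (190,230,300,340)
        v,u=np.nonzero(m[box[0]:box[1],box[2]:box[3]])
        if len(u)<4: print(n,"hidden",len(u));continue
        u=u.mean()+box[2];v=v.mean()+box[0];p=w(c,u,v,.075 if n=="side" else .086)[:2]-C
        print(n,len(u:=np.atleast_1d(u)),"post angle",np.degrees(np.arctan2(p[1],p[0])).round(1),"r",np.hypot(*p).round(4))
E
python3 - <<'E'
from h import *
where(); post("p0")
s=arm.state()
E
```

```text
t 1.68 pos [0.5571 0.0303 0.3028] yaw_y 80.2 z [-0.002  0.001 -1.   ] F [-0.25  0.79  0.05] q6 0.23 gap 0.003
finger-C in tool xy mm [34.8 31.9]
side 1 post angle 81.2 r 0.0318
top hidden 0
```

>>> {"name": "step_arm", "arguments": {"commands": [-1,0,0,0.3,0,0,0,-1,0,0,0.3,0,0,0,-1,0,0,0.5,0,0,0,-1,0,0,0.56,0,0,0,-1,0,0,0.62,0,0,0,-1,0,0,0.62,0,0,0,-1,0,0,0.62,0,0,0]}}

```text
time: 2.37
ee_pos: [0.5557, 0.0321, 0.1487]
tool_rot: [-0.262, -3.129, 0.0]
wrist_force: [0.4, -0.9, 1.4]
finger_gap: -0.0
grasp_force: 0.0
```

```bash
python3 - <<'E'
from h import *
where(); post("p1",["side"])
c=dict(np.load('pics/p1side.npz'))
f=cv2.convertScaleAbs(c["frame"][150:250,260:400,::-1],alpha=1.6);cv2.imwrite('pics/p1c.png',cv2.resize(f,None,fx=5.5,fy=5.5,interpolation=cv2.INTER_CUBIC))
d=34.8;r=32
for p in (0,5,10,15,20,25,30):
    for a in [np.radians(p)]: print(p,"shift",((np.array([-d,-r])+[d*np.cos(a)-r*np.sin(a),d*np.sin(a)+r*np.cos(a)])/250).round(4),"turn",round(p/90,4))
E
```

```text
t 2.37 pos [0.5557 0.0321 0.1487] yaw_y 80.44 z [-0.002  0.    -1.   ] F [ 0.37 -0.85  1.44] q6 0.22 gap -0.0
finger-C in tool xy mm [36.4 33.5]
side 1 post angle 81.5 r 0.0324
0 shift [0. 0.] turn 0.0
5 shift [-0.0117  0.0116] turn 0.0556
10 shift [-0.0243  0.0222] turn 0.1111
15 shift [-0.0379  0.0317] turn 0.1667
20 shift [-0.0522  0.0399] turn 0.2222
25 shift [-0.0671  0.0468] turn 0.2778
30 shift [-0.0826  0.0525] turn 0.3333
```

View pics/p1c.png

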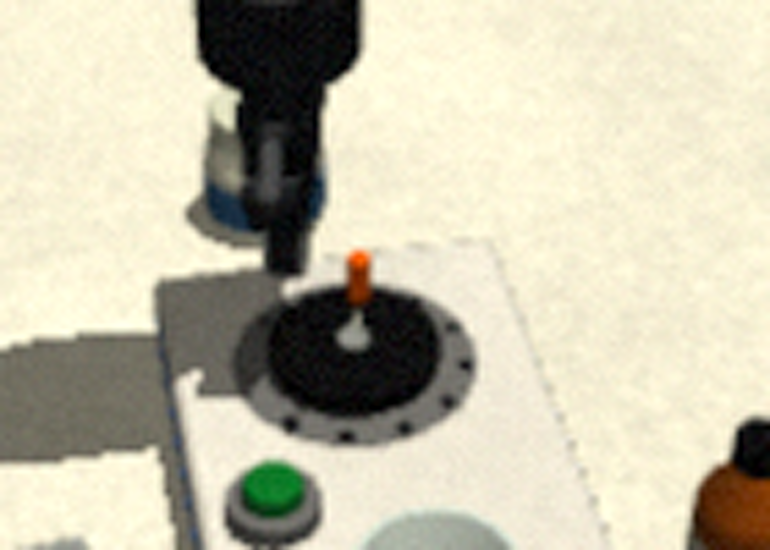

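Picture: the shut fingertip (about (285,270) in the crop) stands just behind the post (358,275), and its tip is a bit above mid-post. I'll lower it 7 mm and close the gap.

>>> {"name": "step_arm", "arguments": {"commands": [-1,0,0,0.028,0,0,0,-1,0,0,0.028,0,0,0,-1,-0.03,0,0.028,0,0,0,-1,-0.06,0,0.028,0,0,0,-1,-0.06,0,0.028,0,0,0,-1,-0.06,0,0.028,0,0,0]}}

```text
time: 2.92
ee_pos: [0.5726, 0.0277, 0.1422]
tool_rot: [0.266, 3.129, 0.0]
wrist_force: [-1.2, -0.4, 0.4]
finger_gap: 0.002
grasp_force: 0.0
```

```bash
python3 - <<'E'
from h import *
where(); post("p2",["side"])
d=19.8;r=32
for p in range(0,31,3):
    a=np.radians(p); print(p,"shift",((np.array([-d,-r])+[d*np.cos(a)-r*np.sin(a),d*np.sin(a)+r*np.cos(a)])/250).round(4),"turn",round(p/90,4))
E
```

```text
t 2.92 pos [0.5726 0.0277 0.1422] yaw_y 80.28 z [ 0.001  0.    -1.   ] F [-1.2  -0.38  0.42] q6 0.22 gap 0.002
finger-C in tool xy mm [19. 32.]
side 1 post angle 81.9 r 0.0327
0 shift [0. 0.] turn 0.0
3 shift [-0.0068  0.004 ] turn 0.0333
6 shift [-0.0138  0.0076] turn 0.0667
9 shift [-0.021   0.0108] turn 0.1
12 shift [-0.0283  0.0137] turn 0.1333
15 shift [-0.0358  0.0161] turn 0.1667
18 shift [-0.0434  0.0182] turn 0.2
21 shift [-0.0511  0.0199] turn 0.2333
24 shift [-0.0589  0.0211] turn 0.2667
27 shift [-0.0667  0.022 ] turn 0.3
30 shift [-0.0746  0.0225] turn 0.3333
```

>>> {"name": "step_arm", "arguments": {"commands": [-1,-0.0068,0.004,0,0,0,0.0333,-1,-0.0138,0.0076,0,0,0,0.0667,-1,-0.021,0.0108,0,0,0,0.1,-1,-0.0283,0.0137,0,0,0,0.1333,-1,-0.0358,0.0161,0,0,0,0.1667,-1,-0.0434,0.0182,0,0,0,0.2,-1,-0.0511,0.0199,0,0,0,0.2333,-1,-0.0511,0.0199,0,0,0,0.2333,-1,-0.0511,0.0199,0,0,0,0.2333]}}

```text
time: 3.72
ee_pos: [0.5851, 0.0307, 0.1419]
tool_rot: [0.83, 3.03, 0.0]
wrist_force: [-0.9, 0.0, 0.2]
finger_gap: -0.002
grasp_force: 0.0
```

```bash
python3 - <<'E'
from h import *
where(); post("p3",["side"])
E
```

```text
t 3.72 pos [0.5851 0.0307 0.1419] yaw_y 59.38 z [ 0. -0. -1.] F [-0.91  0.01  0.18] q6 0.59 gap -0.002
finger-C in tool xy mm [19.9 32. ]
side 1 post angle 49.4 r 0.0318
```

First click made (post 80° to 50°). Repeating with 30° of turn.

>>> {"name": "step_arm", "arguments": {"commands": [-1,-0.0068,0.004,0,0,0,0.0333,-1,-0.0138,0.0076,0,0,0,0.0667,-1,-0.021,0.0108,0,0,0,0.1,-1,-0.0283,0.0137,0,0,0,0.1333,-1,-0.0358,0.0161,0,0,0,0.1667,-1,-0.0434,0.0182,0,0,0,0.2,-1,-0.0511,0.0199,0,0,0,0.2333,-1,-0.0589,0.0211,0,0,0,0.2667,-1,-0.0667,0.022,0,0,0,0.3,-1,-0.0746,0.0225,0,0,0,0.3333,-1,-0.0746,0.0225,0,0,0,0.3333,-1,-0.0746,0.0225,0,0,0,0.3333]}}

```text
time: 4.77
ee_pos: [0.604, 0.026, 0.1419]
tool_rot: [1.585, 2.712, -0.0]
wrist_force: [0.7, 1.0, 0.7]
finger_gap: -0.003
grasp_force: 0.0
```

```bash
python3 - <<'E'
from h import *
where(); post("p4",["side"])
E
```

```text
t 4.77 pos [0.604  0.026  0.1419] yaw_y 29.41 z [ 0. -0. -1.] F [0.66 1.   0.7 ] q6 1.1 gap -0.003
finger-C in tool xy mm [19.9 31.9]
side 1 post angle 21.6 r 0.0335
```

>>> {"name": "step_arm", "arguments": {"commands": [-1,-0.0068,0.004,0,0,0,0.0333,-1,-0.0138,0.0076,0,0,0,0.0667,-1,-0.021,0.0108,0,0,0,0.1,-1,-0.0283,0.0137,0,0,0,0.1333,-1,-0.0358,0.0161,0,0,0,0.1667,-1,-0.0434,0.0182,0,0,0,0.2,-1,-0.0511,0.0199,0,0,0,0.2333,-1,-0.0589,0.0211,0,0,0,0.2667,-1,-0.0667,0.022,0,0,0,0.3,-1,-0.0746,0.0225,0,0,0,0.3333,-1,-0.0746,0.0225,0,0,0,0.3333,-1,-0.0746,0.0225,0,0,0,0.3333]}}

```text
time: 5.82
ee_pos: [0.618, 0.0125, 0.1419]
tool_rot: [2.232, 2.21, -0.0]
wrist_force: [-0.4, 0.5, 0.1]
finger_gap: -0.002
grasp_force: 0.0
```

```bash
python3 - <<'E'
from h import *
where(); post("p5",["side"])
E
```

```text
t 5.82 pos [0.618  0.0125 0.1419] yaw_y -0.57 z [ 0. -0. -1.] F [-0.42  0.46  0.13] q6 1.6 gap -0.002
finger-C in tool xy mm [19.8 31.8]
side 1 post angle -8.6 r 0.0325
```

Third click made (post at about -9°). Now the fourth.

>>> {"name": "step_arm", "arguments": {"commands": [-1,-0.0068,0.004,0,0,0,0.0333,-1,-0.0138,0.0076,0,0,0,0.0667,-1,-0.021,0.0108,0,0,0,0.1,-1,-0.0283,0.0137,0,0,0,0.1333,-1,-0.0358,0.0161,0,0,0,0.1667,-1,-0.0434,0.0182,0,0,0,0.2,-1,-0.0511,0.0199,0,0,0,0.2333,-1,-0.0589,0.0211,0,0,0,0.2667,-1,-0.0667,0.022,0,0,0,0.3,-1,-0.0746,0.0225,0,0,0,0.3333,-1,-0.0746,0.0225,0,0,0,0.3333,-1,-0.0746,0.0225,0,0,0,0.3333]}}

```text
time: 6.87
ee_pos: [0.6233, -0.0063, 0.1419]
tool_rot: [2.728, 1.557, -0.0]
wrist_force: [0.3, -0.6, -0.6]
finger_gap: 0.003
grasp_force: 0.0
```

```bash
python3 - <<'E'
from h import *
where(); post("p6",["side"])
E
```

```text
t 6.87 pos [ 0.6233 -0.0063  0.1419] yaw_y -30.57 z [-0. -0. -1.] F [ 0.32 -0.64 -0.56] q6 2.09 gap 0.003
finger-C in tool xy mm [19.6 31.8]
side 1 post angle -38.8 r 0.0325
```

>>> {"name": "step_arm", "arguments": {"commands": [-1,0.04,0,0,0,0,0,-1,0.04,0,-0.1,0,0,0,-1,0.04,0,-0.25,0,0,0,-1,0.04,0,-0.3,0,0,0,-1,0.04,0,-0.3,0,0,0]}}

```text
time: 7.33
ee_pos: [0.6313, 0.0032, 0.222]
tool_rot: [2.725, 1.554, 0.013]
wrist_force: [0.8, -0.7, -0.1]
finger_gap: 0.003
grasp_force: 0.0
```

```bash
python3 - <<'E'
from h import *
s,R=where(); post("p7")
print("to button (tool units)",(R.T@(np.array([.540,-.1075,.150])-s["ee_pos"])/.25).round(4))
E
```

```text
t 7.33 pos [0.6313 0.0032 0.222 ] yaw_y -30.6 z [ 0.01  0.   -1.  ] F [ 0.84 -0.69 -0.06] q6 2.11 gap 0.003
finger-C in tool xy mm [31.8 33.8]
side 1 post angle -36.5 r 0.0315
top hidden 0
to button (tool units) [-0.5683 -0.0913  0.2846]
```

>>> {"name": "step_arm", "arguments": {"commands": [-1,-0.568,-0.091,0,0,0,0,-1,-0.568,-0.091,0,0,0,0,-1,-0.568,-0.091,0,0,0,0,-1,-0.568,-0.091,0,0,0,0,-1,-0.568,-0.091,0,0,0,0,-1,-0.568,-0.091,0,0,0,0]}}

```text
time: 7.93
ee_pos: [0.5354, -0.1086, 0.2155]
tool_rot: [-2.73, -1.551, 0.003]
wrist_force: [0.9, -0.2, -0.6]
finger_gap: 0.0
grasp_force: 0.0
```

```bash
python3 - <<'E'
from h import *
s,R=where(); post("p8")
print("to button (tool units)",(R.T@(np.array([.540,-.1075,.150])-s["ee_pos"])/.25).round(4))
a,b=[dict(np.load(f'pics/p8{n}.npz')) for n in("top","side")]
A=cv2.convertScaleAbs(a["frame"][160:260,280:440,::-1],alpha=2.2);B=cv2.convertScaleAbs(b["frame"][160:260,240:400,::-1],alpha=1.6)
cv2.imwrite('pics/p8c.png',cv2.resize(np.vstack([A,B]),None,fx=3,fy=3,interpolation=cv2.INTER_CUBIC))
E
```

```text
t 7.93 pos [ 0.5354 -0.1086  0.2155] yaw_y -30.79 z [-0.003  0.001 -1.   ] F [ 0.86 -0.24 -0.55] q6 1.91 gap 0.0
finger-C in tool xy mm [-113.2    8.5]
side 1 post angle -36.7 r 0.0313
top 1 post angle -36.7 r 0.0313
to button (tool units) [0.0134 0.0144 0.262 ]
```

View pics/p8c.png

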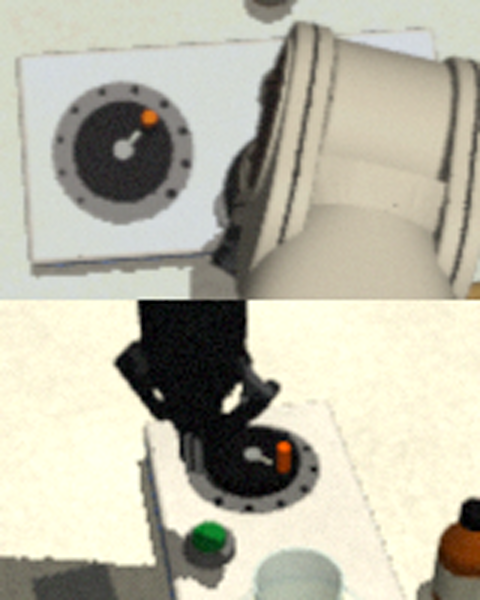

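Picture: the post sits at the seventh dot, with three larger dots beyond it, so that is four clicks from dot 3. Now the button.

>>> {"name": "step_arm", "arguments": {"commands": [-1,0.0134,0.0144,0.1,0,0,0,-1,0.0134,0.0144,0.2,0,0,0,-1,0.0134,0.0144,0.25,0,0,0,-1,0.0134,0.0144,0.27,0,0,0,-1,0.0134,0.0144,0.27,0,0,0,-1,0.0134,0.0144,0.27,0,0,0]}}

```text
time: 8.53
ee_pos: [0.5421, -0.1063, 0.1495]
tool_rot: [-2.729, -1.557, -0.0]
wrist_force: [0.6, -0.5, 0.2]
finger_gap: -0.001
grasp_force: 0.0
```

```bash
python3 - <<'E'
from h import *
where()
c=cap("side","p9side")
f=cv2.convertScaleAbs(c["frame"][185:265,270:370,::-1],alpha=1.6);cv2.imwrite('pics/p9c.png',cv2.resize(f,None,fx=6,fy=6,interpolation=cv2.INTER_CUBIC))
E
```

```text
t 8.53 pos [ 0.5421 -0.1063  0.1495] yaw_y -30.6 z [ 0.  0. -1.] F [ 0.55 -0.49  0.25] q6 1.91 gap -0.001
finger-C in tool xy mm [-107.8   12.7]
```

View pics/p9c.png

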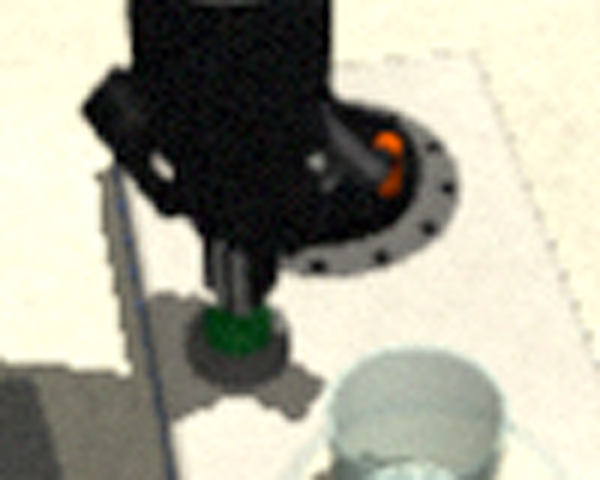

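The fingertip is over the green button (about (237,320)). Pressing slowly.

>>> {"name": "step_arm", "arguments": {"commands": [-1,0,0,0.012,0,0,0,-1,0,0,0.02,0,0,0,-1,0,0,0.028,0,0,0,-1,0,0,0.036,0,0,0,-1,0,0,0.04,0,0,0,-1,0,0,0.04,0,0,0,-1,0,0,0.04,0,0,0]}}

```text
time: 9.17
ee_pos: [0.5418, -0.1071, 0.1399]
tool_rot: [2.729, 1.554, 0.002]
wrist_force: [-0.2, -1.0, 2.2]
finger_gap: -0.002
grasp_force: 1.5
```

>>> {"name": "step_arm", "arguments": {"commands": [-1,0,0,0.006,0,0,0,-1,0,0,0.012,0,0,0,-1,0,0,0.016,0,0,0,-1,0,0,0.016,0,0,0,-1,0,0,0.016,0,0,0]}}

```text
time: 9.58
ee_pos: [0.5417, -0.1071, 0.1366]
tool_rot: [2.729, 1.554, 0.002]
wrist_force: [-2.0, 0.7, 9.0]
finger_gap: 0.004
grasp_force: 4.7
```

>>> {"name": "step_arm", "arguments": {"commands": [-1,0,0,0.004,0,0,0,-1,0,0,0.004,0,0,0,-1,0,0,0.004,0,0,0]}}

```text
time: 9.83
ee_pos: [0.5418, -0.1071, 0.1365]
tool_rot: [2.729, 1.554, 0.003]
wrist_force: [-2.8, 1.4, 14.8]
finger_gap: -0.002
grasp_force: 7.3
```

Bottomed: 14.8 N and no further travel. Releasing and rising clear.

>>> {"name": "step_arm", "arguments": {"commands": [-1,0,0,-0.04,0,0,0,-1,0,0,-0.1,0,0,0,-1,0,0,-0.25,0,0,0,-1,0,0,-0.4,0,0,0,-1,0,0,-0.5,0,0,0,-1,0,0,-0.5,0,0,0,-1,0,0,-0.5,0,0,0]}}

```text
time: 10.42
ee_pos: [0.5419, -0.1072, 0.2609]
tool_rot: [2.728, 1.553, 0.003]
wrist_force: [-0.0, -0.7, -0.2]
finger_gap: 0.001
grasp_force: 0.0
```

```bash
python3 - <<'E'
from h import *
where(); post("pe",["side"])
a,b=[dict(np.load(f'pics/{n}.npz'))for n in("side0","peside")]
d=np.abs(a["frame"].astype(int)-b["frame"]).max(2)
B=b["frame"][150:350,240:440,::-1];D=cv2.cvtColor(np.uint8(np.clip(d*2,0,255)),cv2.COLOR_GRAY2BGR)[150:350,240:440]
cv2.imwrite('pics/pec.png',cv2.resize(np.hstack([B,D]),None,fx=2,fy=2))
E
```

```text
t 10.42 pos [ 0.5419 -0.1072  0.2609] yaw_y -30.69 z [ 0.003 -0.001 -1.   ] F [-0.04 -0.67 -0.22] q6 1.91 gap 0.001
finger-C in tool xy mm [-108.7   13.2]
side 1 post angle -36.7 r 0.0313
```

View pics/pec.png

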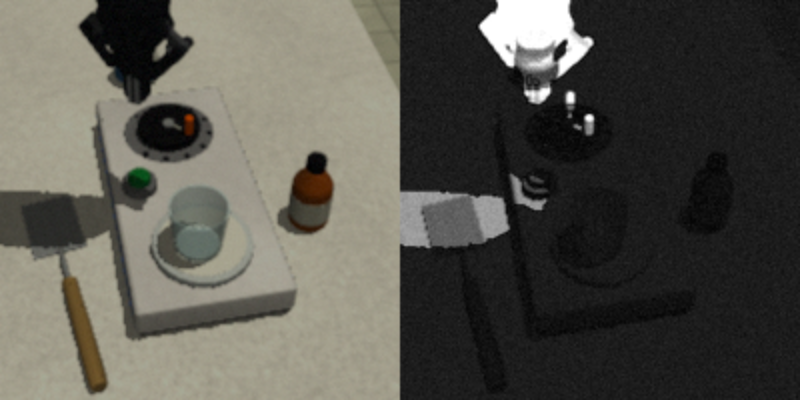

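The post is at the fourth click (about (188,125)). The difference image shows only the arm, its shadow and the post changed, and nothing else moved.

```bash
python3 -c "
from bench import arm
print(arm.job_done())"
```

```text
the job is handed in; nothing more can be done
None
```

I turned the dial exactly four clicks clockwise (third dot to seventh), then pressed the start button to its stop and released it. The beaker, bottle and spatula did not move in the before/after pictures; the jar was hidden behind the gripper in the last one, but the arm never went near it. The job is handed in at about 10.5 s, with no verdict returned.

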